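# Hang the caddy on the rail and slide it to the green mark

### The arm

A 7-joint arm with a two-finger parallel gripper is mounted at the origin on the work surface. World frame = base frame: x ahead of the robot, y to its left, z up, the work surface at z = 0. Lengths are in m, angles in rad, forces in N, time in s.
With the tool pointing down it reaches from about 0.4 to 0.85 m from the base axis. Payload 10.4 kg.
Tool frame: the origin (TCP) lies at the very end of the fingers, on their centre line; the grasp point (between the pads) lies manip.grasp_offset behind it (manip.grasp_offset is the distance from the TCP to the grasp point, in m); z points along the fingers, x is the direction in which the jaws open and shut, and the axes are right-handed (so a half turn about z gives the same grasp; the last joint's range is limited). The gripper opens to 85 mm and grips with 20 to 120 N. Pads are 22 mm wide; open, the fingers measure 114 mm over their backs; the gripper's body (76 mm by 85 mm) begins 54 mm behind the grasp point. The pads swing forward as they close: fully open they stand 13 mm farther back than shut.
Start: joints at [1.321, 0.332, -0.065, 1.46, 0.022, 1.35, -0.088], TCP at [0.141, -0.609, 0.231] pointing down, gripper open.
Joint ranges: [-2.6, 2.6], [-0.5, 2.12], [-1.47, 1.34], [0.16, 2.42], [-1.27, 4.41], [0.06, 2.06], [-2.6, 2.6]. Speed limits (rad/s): [2.22, 2.22, 2.79, 2.79, 3.14, 3.14, 3.14].

### API

Orientations are given as a unit quaternion [x, y, z, w].
In Python, from workcell import manip gives the robot as it stands.
- The arm moves only by the shell command python3 -m crank 'ROWS' [FORCE]. ROWS is JSON, a list that holds one entry, the list of rows, each a list of 7 numbers: the shift along the world's x, y, z in units of 60 mm (1.0 is 60 mm), then the turn, a rotation vector about the world's x, y, z in units of 5 degrees (1.0 is 5 degrees), then the finger opening in mm, from 0 to 85.4. A call has 1 to 8 rows; each row shifts and turns the commanded pose from where the row before left it; what a row does not reach is not made up. A row lasts 1/8 s, in which the tool goes at most 62.5 mm and 10.7 degrees, less where a joint would pass 70% of its speed; a pose out of reach is approached as far as the arm can. A call is refused whole if a number of a shift passes 1 or a number of a turn 1, either way. A call with a gripper value outside its range is refused whole. The fingers move at their own pace and stop on an object; FORCE is the grip in N (left out, the last holds). Time passes only in rows, so rows that do not move let the fingers close. It gives the time, the measured TCP pose, the force and the opening at its end, in the units of the state.
- manip.get_obs(): the state, without advancing time (a new reading comes with each control period).
- manip.camera(name): name is "side" or "top"; returns (picture, depth): 480x640x3 uint8, blue, green, red; 480x640 float32, m along the optical axis (not along the pixel's ray), 0 where there is no reading.
- manip.get_calibration(name): a dict with "fx", "fy", "cx", "cy" (pixels), "rvec" (rotation vector, rad) and "tvec" (3), from world to camera coordinates, as OpenCV has them. Camera axes: x right, y down, z forward; pixel columns grow to the right and rows downward; lengths in m; the calibration is good to about 2 mm. A picture is of the moment at which its call begins. get_calibration takes no time and is no camera call.
- manip.hand_in(): hands the job in, once; it reports no verdict.
The state is a dict: "clock": time; "joint_pos": joint angles; "joint_velocities": joint speeds; "tau": joint torques, N m; "position": TCP position; "ee_rot": TCP orientation; "ft_force": force on the tool from outside, world axes, zero at the start; "torque": the same for the moment, N m; "grip_width": opening from 0.0 (shut) to 1.0 (fully open).
Only numpy, scipy, OpenCV 4.12 (cv2) and the standard library are available. Lean on these libraries where they do the work, as an engineer would, in place of code of your own. Each camera call takes 0.05 s, during which the arm holds its last target.

### The job

Pick up the orange caddy by its white handle fin, hook it over the steel rail through the opening in the middle of the guard wires, and slide it along the rail, under the guard wire, to the green mark (not the white one). Leave it hanging straight and let go, with its hook centred on the green band, and leave everything else on the sideboard where it stands.

Things in the scene. Friction and masses are not known exactly. Their poses are not given: they have to be found in the camera images.
- caddy_grip (a point): Middle of the white upright handle fin of the orange caddy: the place to pinch, from above, across its 12 mm (along y). Fin 30 (x) x 12 (y) mm, its top 13 mm above this point; this point is 95 mm above the caddy's underside. Caddy axes: x towards its back, where the hook is, z up. The hook strap begins 27.5 mm from here in +x. Loose, about 140 g.
- caddy_cup (a point): Middle of the orange caddy's open-topped cup, half-way up, 27.5 mm above its underside: 50 (x) x 56 (y) x 55 mm high, walls 4 mm, axes as at caddy_grip. It stands upright on the sideboard at the start; on the rail it hangs with its back (+x) to the rack.
- caddy_hook (a point): Middle of the underside of the caddy hook's bend, (+41.5, 0, +15) mm from caddy_grip, same axes. A strap 24 mm wide rises up the caddy's back and bends over to +x, 5 mm thick, to a tip 5 mm thick reaching 17 mm below this point. The opening under the bend is 20 mm wide in x. Seated, this point is 6 mm above the rail's axis and 0 to 4 mm nearer the cup (-x) than it.
- rail_mid (a point): Middle of the axis of the steel rail, 235 mm above the sideboard, on a fixed rack. Rail: round bar 12 mm thick, 350 mm long. y runs along it, x points away from the side where the caddy's cup hangs, z up. End posts 12 mm thick, to 264 mm above the sideboard; their feet, 12 mm high, reach 35 mm before (-x) and 75 mm behind the rail.
- opening_mid (a point): Middle of the opening between the two guard wires, 23 mm above the rail's axis, axes as rail_mid. The wires, 6 mm thick, run straight above the rail from either post to 40 mm from this point, so the opening for the hook is 80 mm long; between rail and wire 14 mm are free for the hook to slide.
- stay_mid (a point): Middle of the axis of the lower stay bar, 12 mm thick, parallel to the rail, 80 mm below it and 4 mm nearer the caddy's side (-x). The back of the hanging caddy leans on it, nearly upright.
- green_mark_band (a point): The green mark: green painted bands 12 mm wide round the rail, the guard wire above it and the stay bar. This point is the band's middle on the rail's axis; same axes as rail_mid. It lies 80 to 125 mm to one side or the other of the rail's middle.
- white_mark_band (a point): The white mark, of the same make, on the other half of the rail: not used.
- coin_bank: Blue plastic coin bank with a black screw-top base, loose, diameter 84 mm, 111 mm high; origin at the centre of its underside. Leave alone.
- candy_dish: Glass candy dish with its lid on, loose, diameter 100 mm, 119 mm high; origin at the centre of its underside. Leave alone.
- vase: Slim white ceramic vase, loose, diameter 72 mm below and 42 mm at its mouth, 220 mm high; origin at the centre of its underside. Leave alone.
- flask: Grey steel vacuum flask with a black cap, loose, diameter 60 mm, 215 mm high; origin at the centre of its underside. Leave alone.
- bowls: Stack of three nesting steel bowls, diameter 160 mm, 82 mm high; origin at the centre of the underside. Leave alone.
- router: Black router 140 (x) x 200 (y) x 34 mm with three thin aerials up to 175 mm high along its +x edge; origin at the centre of its underside. Leave alone.
- hair_clip: Purple plastic hair clip, about 75 x 27 mm and 25 mm high, lying on the sideboard beneath the rail; origin at the centre of its underside. Leave alone.
Things that resemble listed ones, but are neither listed nor needed, are in the scene too. Of the things that look like the part that bears caddy_grip, the smallest one is meant.

How it is judged:
By the outcome, as a careful person would: the job done as asked, in the order asked, and still so for the second after the job is handed in, with the robot touching nothing.
It also fails if it takes over 48 s, if anything falls off the work surface, if the arm or the gripper's body presses on something with over 40 N, if the wrist force passes 120 N, or if a joint passes its speed limit or range.

## Working session

There is one attempt and no reset: what is moved stays moved. The work goes in short steps, Python scripts to look and compute and a shell command to move; the robot and the scene stay as the last step left them, time stands still between calls to the robot, and variables do not carry over. Pictures are saved under pics/ and viewed, and the job is handed in when it is done.

```bash
ls; mkdir -p pics; cat > h.py <<'E'
import numpy as np,cv2
from workcell import manip
def cam(n,save=None):
    im,d=manip.camera(n); 
    np.savez(f'{n}.npz',im=im,d=d)
    if save: cv2.imwrite(f'pics/{save}.png',im)
    return im,d
def load(n):
    z=np.load(f'{n}.npz'); return z['im'],z['d']
def world(n,d):
    c=manip.get_calibration(n); R=cv2.Rodrigues(np.array(c['rvec'],float))[0]; t=np.array(c['tvec'],float).ravel()
    v,u=np.mgrid[0:d.shape[0],0:d.shape[1]]
    P=np.stack([(u-c['cx'])/c['fx']*d,(v-c['cy'])/c['fy']*d,d],-1)
    return (P-t)@R
def proj(n,p):
    c=manip.get_calibration(n);K=np.array([[c['fx'],0,c['cx']],[0,c['fy'],c['cy']],[0,0,1]])
    return cv2.projectPoints(np.array(p,float).reshape(-1,3),np.array(c['rvec'],float),np.array(c['tvec'],float),K,None)[0].reshape(-1,2)
E
python3 - <<'E'
from h import *
print(manip.get_obs()); print(manip.grasp_offset)
for n in('side','top'): cam(n,n+'0'); print(manip.get_calibration(n))
E
```

```text
pics
{'clock': 0.0, 'joint_pos': array([ 1.32139956,  0.33291409, -0.06469526,  1.46093741,  0.02162331,
        1.34989474, -0.0884934 ]), 'joint_velocities': array([ 2.31754955e-05,  8.25315618e-05, -7.57518835e-04, -3.48334961e-05,
        2.14485600e-03, -7.69842533e-04, -9.41128951e-04]), 'tau': array([ 1.07297408e-03, -6.25438142e+01,  4.95887746e-02, -3.91607809e+01,
        1.63278077e-02,  9.64481063e-03, -1.44700857e-05]), 'position': array([ 0.14043664, -0.6086351 ,  0.23049143]), 'ee_rot': array([ 7.82586821e-01, -6.22541033e-01, -5.97349531e-04, -4.17283240e-04]), 'ft_force': array([-0.05615263, -0.29693058,  0.51061268]), 'torque': array([ 0.01592325, -0.01762497,  0.01805034]), 'grip_width': 1.0000459652925577}
0.0187
{'fx': 507.2596909941086, 'fy': 507.2596909941086, 'cx': 320.4708621587338, 'cy': 236.8380777710426, 'rvec': array([ 0.78622973, -2.70433324,  0.91424041]), 'tvec': array([0.43413187, 0.28289181, 1.12292115])}
{'fx': 466.32752396536927, 'fy': 466.32752396536927, 'cx': 314.08205331789105, 'cy': 241.6085104083202, 'rvec': array([ 2.17378323, -2.21350891,  0.08495897]), 'tvec': array([0.0198553 , 0.50343235, 1.25050983])}
```

View pics/side0.png

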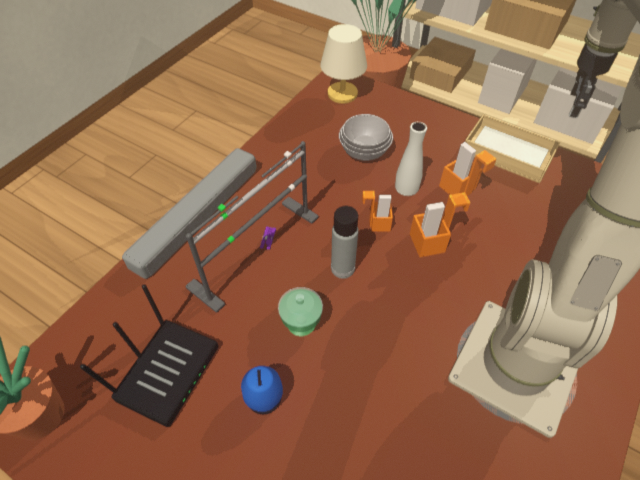

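View pics/top0.png

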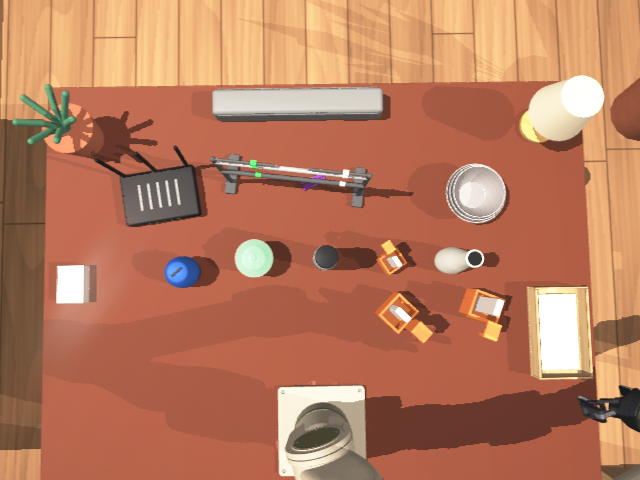

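The side view shows three orange caddies. The smallest is at side (380,212) and top (392,258), between the flask and the vase. The green mark is on the rail's left half, at top (254,165) and side (222,208). White is at top (345,175).

```bash
python3 - <<'E'
from h import *
im,d=load('top'); W=world('top',d)
a=cv2.resize(im[225:295,350:440],None,fx=8,fy=8,interpolation=cv2.INTER_CUBIC);cv2.imwrite('pics/t_caddy.png',a)
a=cv2.resize(im[140:215,200:385],None,fx=4.3,fy=4.3,interpolation=cv2.INTER_CUBIC);cv2.imwrite('pics/t_rail.png',a)
def show(n,u,v):
    print(n,u,v,np.round(W[v,u],4))
hsv=cv2.cvtColor(im,cv2.COLOR_BGR2HSV)
# caddy points
sub=np.zeros(im.shape[:2],bool); sub[232:285,370:415]=1
h=W[...,2]
org=sub&(hsv[...,0]<18)&(hsv[...,1]>180)&(hsv[...,2]>150)&(h>0.02)
wh=sub&(hsv[...,1]<70)&(h>0.08)
for nm,m in(('org_hi',org&(h>0.11)),('org_cup',org&(h>0.045)&(h<0.07)),('white',wh)):
    p=W[m]; print(nm,len(p),p.mean(0).round(4) if len(p) else'',p.min(0).round(4),p.max(0).round(4))
    if len(p)>5:
        print(cv2.minAreaRect((p[:,:2]*1000).astype(np.float32)))
im2,d2=load('side'); W2=world('side',d2)
a=cv2.resize(im2[180:240,350:410],None,fx=9,fy=9,interpolation=cv2.INTER_CUBIC);cv2.imwrite('pics/s_caddy.png',a)
hs=cv2.cvtColor(im2,cv2.COLOR_BGR2HSV);sub=np.zeros(im.shape[:2],bool); sub[185:235,358:396]=1
h=W2[...,2]
org=sub&(hs[...,0]<18)&(hs[...,1]>180)&(hs[...,2]>150)&(h>0.02);wh=sub&(hs[...,1]<70)&(h>0.06)
for nm,m in(('S org_hi',org&(h>0.09)),('S org_cup',org&(h>0.045)&(h<0.07)),('S white',wh)):
    p=W2[m]; print(nm,len(p),p.mean(0).round(4) if len(p) else'',p.min(0).round(4),p.max(0).round(4))
    if len(p)>5: print(cv2.minAreaRect((p[:,:2]*1000).astype(np.float32)))
E
```

```text
org_hi 1 [0.4208 0.0265 1.2806] [0.4208 0.0265 1.2806] [0.4208 0.0265 1.2806]
org_cup 26 [ 0.4572 -0.2078  0.0537] [ 0.4203 -0.2279  0.0453] [ 0.4803 -0.1703  0.0675]
((452.2104797363281, -195.89707946777344), (46.61066436767578, 49.23215866088867), 26.85989761352539)
white 72 [ 0.4448 -0.1917  0.1202] [ 0.4208 -0.2062  0.0805] [0.4583 0.0265 1.2806]
((439.97467041015625, -89.30938720703125), (26.48301124572754, 233.19593811035156), 2.926137924194336)
S org_hi 117 [ 0.4703 -0.1493  0.1367] [ 0.1199 -0.1862  0.0912] [0.5005 0.6177 1.0647]
((296.0292053222656, 213.72418212890625), (31.4202880859375, 880.88916015625), 25.5985164642334)
S org_cup 111 [ 0.441  -0.177   0.0534] [ 0.4124 -0.2128  0.0452] [ 0.4764 -0.158   0.0667]
((447.8414306640625, -189.39794921875), (53.97774887084961, 55.81000900268555), 32.620697021484375)
S white 181 [ 0.4402 -0.182   0.1005] [ 0.1199 -0.2054  0.0608] [0.46   0.6177 1.0647]
((277.0380859375, 205.75509643554688), (29.61474609375, 881.3449096679688), 22.8032169342041)
```

```bash
python3 - <<'E'
from h import *
for n in('top','side'):
    im,d=load(n); W=world(n,d); hsv=cv2.cvtColor(im,cv2.COLOR_BGR2HSV); h=W[...,2]
    g=(hsv[...,0]>50)&(hsv[...,0]<75)&(hsv[...,1]>150)&(hsv[...,2]>90)
    k,l,st,c=cv2.connectedComponentsWithStats(g.astype(np.uint8))
    for i in range(1,k):
        if st[i,4]>4:
            p=W[(l==i)&(d>0)]; print(n,'green',c[i].round(1),st[i,4],np.median(p,0).round(4),p.min(0).round(3),p.max(0).round(3))
    box=(W[...,0]>0.5)&(W[...,0]<0.75)&(W[...,1]<0.28)&(W[...,1]>-0.15)&(h>0.2)&(h<0.30)
    if n=='top': box[:, :205]=0
    p=W[box]; print(n,len(p),p.min(0),p.max(0))
    for lo,hi in((0.215,0.247),(0.25,0.275)):
        q=p[(p[:,2]>lo)&(p[:,2]<hi)]
        print(lo,len(q),q.mean(0).round(4),q.min(0).round(3),q.max(0).round(3)); vx,vy,x0,y0=cv2.fitLine(q[:,:2].astype(np.float32),cv2.DIST_HUBER,0,0.001,0.001).ravel(); print('dir',vx,vy,'pt',x0,y0,np.degrees(np.arctan2(-vx,vy)))
E
```

```text
top green [253.8 165.9] 9 [0.66   0.1453 0.2443] [0.659 0.141 0.237] [0.663 0.149 0.266]
top 1036 [ 0.62691433 -0.11735942  0.20047656] [0.681105   0.24090261 0.27030135]
0.215 610 [0.6526 0.0633 0.2397] [ 0.627 -0.116  0.218] [0.675 0.239 0.247]
dir 0.12027231 0.9927409 pt 0.6563102 0.09740247 -6.9078183
0.25 408 [0.6542 0.0603 0.2617] [ 0.627 -0.117  0.25 ] [0.681 0.241 0.27 ]
dir 0.12278898 0.9924328 pt 0.6541717 0.06025657 -7.05309
side green [221.3 207.1] 31 [0.6639 0.1477 0.2657] [0.659 0.141 0.26 ] [0.672 0.153 0.268]
side green [224.1 215.3] 17 [0.6617 0.1482 0.2412] [0.658 0.144 0.236] [0.667 0.153 0.244]
side green [230.6 238.6] 25 [0.6593 0.1482 0.1606] [0.655 0.142 0.156] [0.664 0.152 0.165]
side 1353 [ 0.62667167 -0.11498149  0.20000801] [0.68069001 0.24396689 0.2695872 ]
0.215 872 [0.654  0.0777 0.2389] [ 0.627 -0.114  0.215] [0.679 0.244 0.247]
dir 0.12465269 0.99220043 pt 0.6466211 0.025074625 -7.1606994
0.25 421 [0.6556 0.0803 0.2613] [ 0.628 -0.115  0.25 ] [0.681 0.243 0.27 ]
dir 0.12035882 0.99273044 pt 0.6556118 0.080304176 -6.912811
```

View pics/t_rail.png

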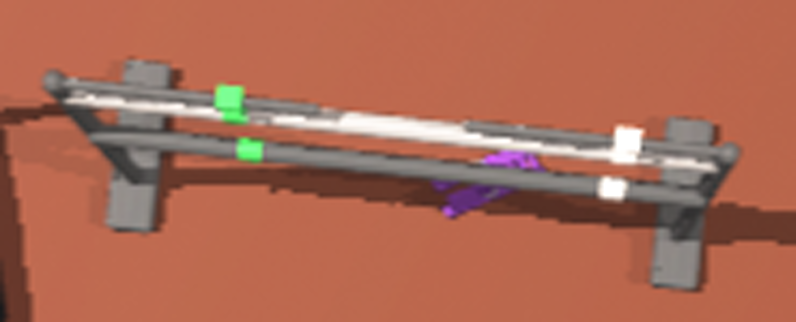

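View pics/t_caddy.png

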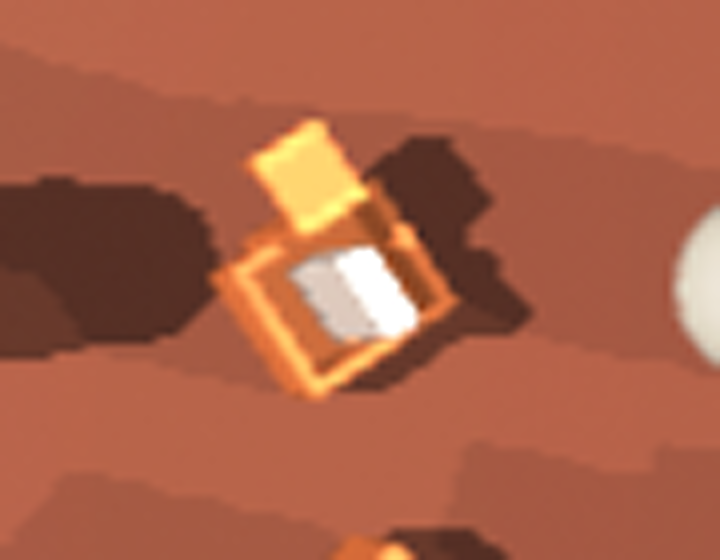

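```bash
python3 - <<'E'
from h import *
for n,(a,b,c,e) in(('top',(232,285,370,415)),('side',(183,240,355,400))):
    im,d=load(n); W=world(n,d); hsv=cv2.cvtColor(im,cv2.COLOR_BGR2HSV); h=W[...,2]
    sub=np.zeros(d.shape,bool); sub[a:b,c:e]=1; sub&=(d>0)&(h<.2)
    org=(hsv[...,0]<28)&(hsv[...,1]>120); wh=hsv[...,1]<90
    for nm,m in(('hooktop',org&(h>.108)),('fintop',wh&(h>.1035)),('finall',wh&(h>.07)),('cuprim',org&(h>.05)&(h<.06)),('cup',org&(h>.01)&(h<.06))):
        p=W[m&sub]
        if len(p)<4: print(n,nm,len(p));continue
        r=cv2.minAreaRect((p[:,:2]*1000).astype(np.float32))
        print(n,nm,len(p),p.mean(0).round(4),'zmax',p[:,2].max().round(4),np.round(r[0],1),np.round(r[1],1),round(r[2],1))
E
```

```text
top hooktop 113 [ 0.4804 -0.1742  0.1152] zmax 0.1203 [ 475.2 -177.8] [42.  24.3] 31.5
top fintop 52 [ 0.4452 -0.1963  0.1081] zmax 0.1144 [ 445.2 -196.6] [29.5 11.6] 32.5
top finall 78 [ 0.4451 -0.1945  0.1018] zmax 0.1144 [ 445.2 -196.2] [29.8 11.7] 30.5
top cuprim 103 [ 0.4447 -0.1953  0.0551] zmax 0.0598 [ 449.2 -194.3] [53.  56.3] 32.5
top cup 238 [ 0.4465 -0.1933  0.0383] zmax 0.0598 [ 449.3 -194. ] [53.4 56.6] 32.5
side hooktop 106 [ 0.4772 -0.1618  0.1195] zmax 0.1981 [450.9 -99.8] [ 30.5 180.9] 22.2
side fintop 88 [ 0.439  -0.1248  0.1274] zmax 0.1905 [ 443.3 -106.7] [ 29. 197.] 1.5
side finall 193 [ 0.4415 -0.1605  0.1049] zmax 0.1905 [ 443.4 -106.7] [ 30.4 197. ] 1.1
side cuprim 94 [ 0.4407 -0.1811  0.0548] zmax 0.0596 [ 448.3 -190.5] [53.6 58.2] 32.6
side cup 355 [ 0.4421 -0.1779  0.0369] zmax 0.0596 [ 448.9 -191.7] [54.3 61.5] 31.2
```

View pics/s_caddy.png

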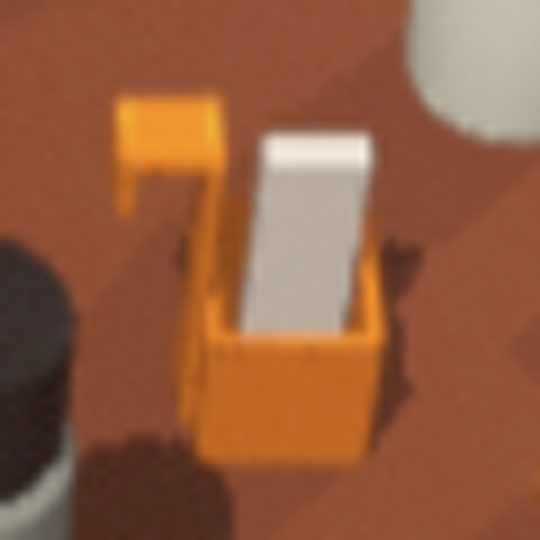

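```bash
python3 - <<'E'
from h import *
th=np.radians(-7.0); X=np.array([np.cos(th),np.sin(th),0]);Y=np.array([-np.sin(th),np.cos(th),0]);Z=np.array([0,0,1.])
M=np.array([0.6542,0.0635,0.235])
im,d=load('side');W=world('side',d)
for nm,(a,b,c,e) in dict(vase=(120,200,390,430),flask=(205,285,325,365)).items():
    p=W[a:b,c:e].reshape(-1,3)
    q=p[(p[:,2]>.195)&(p[:,2]<.225)]; print(nm,'top',q.mean(0).round(3),q.min(0).round(3),q.max(0).round(3))
    q=p[(p[:,2]>.04)&(p[:,2]<.1)]; print(nm,'low',q.min(0).round(3),q.max(0).round(3))
p=W[185:240,358:396].reshape(-1,3); im_=im[185:240,358:396].reshape(-1,3)
q=p[(p[:,2]>.1035)&(p[:,2]<.115)&(p[:,1]<-.15)&(im_.min(1)>190)]; print('S fintop',len(q),q.mean(0)); print(cv2.minAreaRect((q[:,:2]*1000).astype(np.float32)))
for n in('side','top'):
    im,d=load(n)
    S=5; a,b,c,e=(145,250,180,315) if n=='side' else (150,200,205,380)
    if n=='top': S=4
    big=cv2.resize(im[a:b,c:e],None,fx=S,fy=S,interpolation=cv2.INTER_CUBIC)
    def L(p,q,col):
        u=(proj(n,[p,q])-[c,a]+.5)*S
        cv2.line(big,tuple(np.int32(u[0])),tuple(np.int32(u[1])),col,1)
    L(M-Y*.175,M+Y*.175,(0,0,255))
    w=M+Z*.023
    L(w-Y*.175,w-Y*.04,(255,0,0));L(w+Y*.04,w+Y*.175,(255,0,0))
    s=M-Z*.08-X*.004; L(s-Y*.175,s+Y*.175,(0,255,255))
    for sg in(-1,1): L(M+Y*.175*sg,M+Y*.175*sg+Z*.029,(255,0,255))
    print(big.shape); cv2.imwrite(f'pics/ov_{n}.png',big)
    print(n,'cam centre',-cv2.Rodrigues(np.array(manip.get_calibration(n)['rvec']))[0].T@manip.get_calibration(n)['tvec'])
E
```

```text
vase top [ 0.444 -0.344  0.216] [ 0.426 -0.374  0.195] [ 0.466 -0.329  0.225]
vase low [ 0.411 -0.475  0.04 ] [ 0.569 -0.312  0.1  ]
flask top [ 0.454 -0.008  0.212] [ 0.43  -0.041  0.195] [0.483 0.015 0.22 ]
flask low [ 0.426 -0.027  0.04 ] [0.483 0.019 0.1  ]
S fintop 22 [ 0.44413572 -0.19331147  0.10867547]
((444.5030822753906, -193.98489379882812), (25.209278106689453, 11.017341613769531), 25.674049377441406)
(525, 675, 3)
side cam centre [0.11989778 0.61772414 1.06465562]
(200, 700, 3)
top cam centre [0.42079831 0.0264606  1.28056309]
```

View pics/ov_side.png

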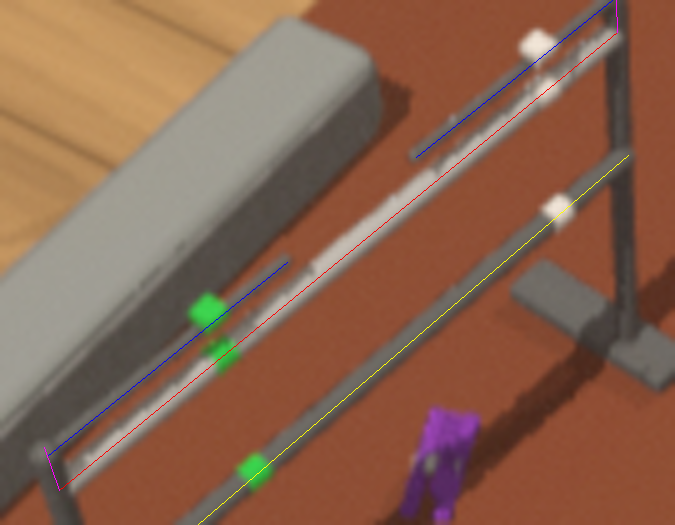

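View pics/ov_top.png

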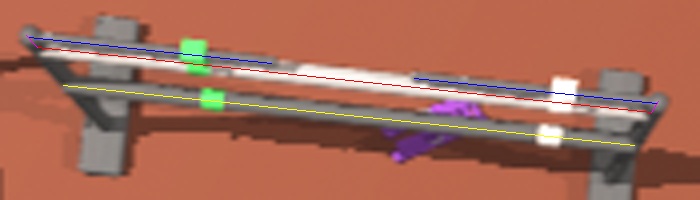

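```bash
cat > fit.py <<'E'
from h import *
from scipy.optimize import least_squares
def fit(n):
    im,d=load(n);W=world(n,d);p=W[d>0]
    def rf(p,q):
        th,mx,mz=q; X=np.array([np.cos(th),np.sin(th)])
        x=(p[:,:2]-[mx,0.0635])@X; y=(p[:,:2]-[mx,0.0635])@[-X[1],X[0]]; return x,y,p[:,2]-mz
    q=np.array([np.radians(-7),.6542,.235])
    for it in range(4):
        x,y,z=rf(p,q)
        def near(dx,dz,r,yy): return (np.hypot(x-dx,z-dz)<r)&yy
        sel=[(near(0,0,.0125,abs(y)<.16),0,0,.006),(near(-.004,-.08,.0125,abs(y)<.16),-.004,-.08,.006),(near(0,.023,.0095,(abs(y)<.16)&(abs(y)>.045)&(abs(y-.083)>.01)&(abs(y+.083)>.04)),0,.023,.003)]
        def res(q):
            out=[]
            for m,dx,dz,r in sel:
                x,y,z=rf(p[m],q); out.append(np.hypot(x-dx,z-dz)-r)
            return np.concatenate(out)*1000
        s=least_squares(res,q,loss='soft_l1',f_scale=1.0);q=s.x
    x,y,z=rf(p,q)
    m=(abs(x)<.015)&(abs(z-.012)<.03)&(abs(y)>.15)&(abs(y)<.2)
    hsv=cv2.cvtColor(im,cv2.COLOR_BGR2HSV)[d>0]
    g=(hsv[:,0]>50)&(hsv[:,0]<75)&(hsv[:,1]>120)&(abs(x)<.02)&(z>-.1)&(z<.04)
    yg=y[g]
    print(n,'theta',np.degrees(q[0]).round(2),'Mx,Mz',q[1:].round(4),'n',[int(s[0].sum()) for s in sel],'ends',np.percentile(y[m],[0.5,99.5]).round(4),'rms',np.sqrt(np.mean(res(q)**2)).round(2))
    for lo,hi in((-.1,-.06),(-.01,.01),(.015,.035)):
        k=g&(z>lo)&(z<hi); 
        if k.sum(): print('  green y',((y[k].min()+y[k].max())/2).round(4),np.ptp(y[k]).round(4),y[k].mean().round(4),k.sum())
if __name__=='__main__': fit('side');fit('top')
E
python3 fit.py
```

```text
side theta -7.03 Mx,Mz [0.6551 0.2365] n [732, 663, 163] ends [-0.1793  0.1808] rms 1.51
  green y 0.0836 0.0106 0.0838 26
  green y 0.083 0.0124 0.0841 22
  green y 0.0851 0.0133 0.085 38
top theta -6.97 Mx,Mz [0.6553 0.2361] n [552, 657, 169] ends [-0.1816  0.1777] rms 1.64
  green y 0.0821 0.0109 0.0822 25
  green y 0.0849 0.0142 0.0826 15
  green y 0.0824 0.0139 0.0821 30
```

```bash
python3 -m crank '[[[0.2,0.3,0.9,0,0,0,85],[0.5,0.7,0.6,0,0,0.5,85],[0.6,0.8,0,0,0,0.5,85],[0.6,0.8,0,0,0,0.5,85],[0.6,0.8,0,0,0,0.5,85],[0.6,0.8,0,0,0,0.5,85],[0.6,0.8,0,0,0,0.5,85],[0.6,0.8,0,0,0,0.5,85]]]' 60
```

```text
clock: 1.1
position: [0.399, -0.2595, 0.321]
ee_rot: [0.868, -0.496, 0.0, 0.0]
ft_force: [0.5, -0.7, 0.3]
grip_width: 0.995
```

```bash
cat > st.py <<'E'
from h import *
from scipy.spatial.transform import Rotation as R
import sys
def st():
    o=manip.get_obs(); m=R.from_quat(o['ee_rot']).as_matrix()
    print('t',round(o['clock'],2),'p',o['position'].round(4),'jawang',np.degrees(np.arctan2(m[1,0],m[0,0])).round(2),'z',m[:,2].round(4),'F',o['ft_force'].round(1),'w',round(o['grip_width'],3),'q',o['joint_pos'].round(2))
    return o,m
if __name__=='__main__':
    o,m=st()
    if len(sys.argv)>3:
        t=np.array([float(v) for v in sys.argv[1:4]]); print('units',((t-o['position'])/.06).round(3))
E
python3 st.py .445 -.195 .32
```

```text
t 1.1 p [ 0.399  -0.2595  0.321 ] jawang -59.44 z [-1.e-04 -3.e-04 -1.e+00] F [ 0.5 -0.7  0.3] w 0.995 q [ 0.92 -0.01 -0.43  1.67 -0.    1.48 -0.55]
units [ 0.766  1.076 -0.016]
```

```bash
python3 -m crank '[[[0.4,0.55,-0.3,0,0,0.3,85],[0.37,0.53,-0.7,0,0,0,85],[0,0,-0.5,0,0,0,85],[0,0,0,0,0,0,85],[0,0,0,0,0,0,85]]]'; python3 st.py .445 -.195 .076
python3 - <<'E'
from h import *
for n in('side','top'):
    im,d=cam(n)
    a=im[150:290,330:470] if n=='side' else im[205:305,330:450]
    cv2.imwrite(f'pics/g1_{n}.png',cv2.resize(a,None,fx=4,fy=4,interpolation=cv2.INTER_CUBIC))
E
```

```text
clock: 1.72
position: [0.4447, -0.1972, 0.2323]
ee_rot: [0.874, -0.485, 0.001, 0.0]
ft_force: [0.5, 0.1, -0.6]
grip_width: 0.995
t 1.73 p [ 0.4447 -0.1972  0.2323] jawang -58.06 z [ 1.e-03 -6.e-04 -1.e+00] F [ 0.5  0.1 -0.6] w 0.995 q [ 0.83  0.06 -0.52  1.79  0.03  1.3  -0.71]
units [ 0.004  0.036 -2.605]
```

View pics/g1_side.png

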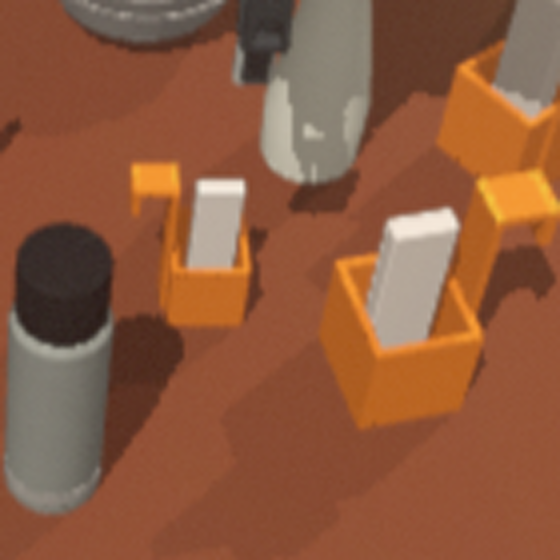

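View pics/g1_top.png

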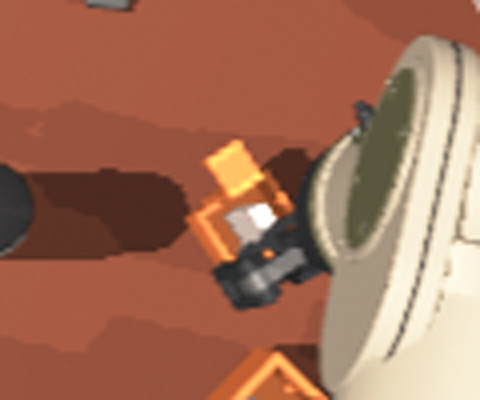

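```bash
python3 -m crank '[[[0,0.03,-0.8,0,0,0,85],[0,0,-0.8,0,0,0,85],[0,0,-0.6,0,0,0,85],[0,0,-0.4,0,0,0,85],[0,0,0,0,0,0,85],[0,0,0,0,0,0,85]]]'; python3 st.py .445 -.195 .076
python3 - <<'E'
from h import *
for n in('side','top'):
    im,d=cam(n)
    a=im[150:290,330:470] if n=='side' else im[205:305,330:450]
    cv2.imwrite(f'pics/g2_{n}.png',cv2.resize(a,None,fx=4,fy=4,interpolation=cv2.INTER_CUBIC))
E
```

```text
clock: 2.58
position: [0.4455, -0.1953, 0.0767]
ee_rot: [0.875, -0.485, 0.001, -0.0]
ft_force: [0.3, 0.1, 0.4]
grip_width: 0.997
t 2.58 p [ 0.4455 -0.1953  0.0767] jawang -58.03 z [ 0.0019 -0.001  -1.    ] F [0.3 0.1 0.4] w 0.997 q [ 0.8   0.22 -0.52  1.97  0.13  0.98 -0.8 ]
units [-0.008  0.004 -0.011]
```

View pics/g2_side.png

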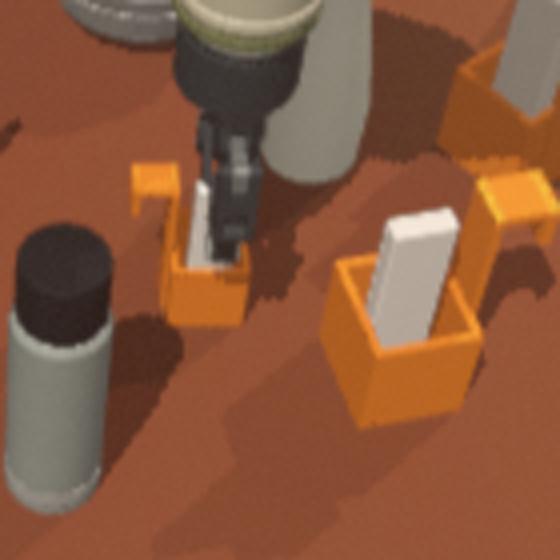

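View pics/g2_top.png

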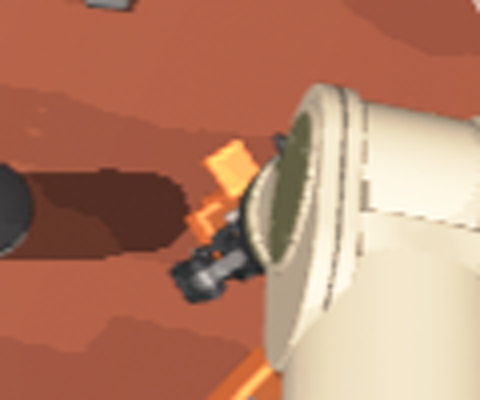

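```bash
python3 -m crank '[[[0,0,0,0,0,0,5],[0,0,0,0,0,0,5],[0,0,0,0,0,0,5],[0,0,0,0,0,0,5],[0,0,0,0,0,0,5],[0,0,0,0,0,0,5]]]' 60; python3 st.py
```

```text
clock: 3.42
position: [0.4445, -0.1947, 0.0751]
ee_rot: [0.875, -0.485, 0.0, -0.0]
ft_force: [-0.5, -0.9, 1.0]
grip_width: 0.131
t 3.42 p [ 0.4445 -0.1947  0.0751] jawang -58.01 z [ 0.  0. -1.] F [-0.5 -0.9  1. ] w 0.131 q [ 0.8   0.22 -0.52  1.97  0.13  0.98 -0.8 ]
```

```bash
python3 -m crank '[[[0,0,0.3,0,0,0,5],[0,0,0.6,0,0,0,5],[0,0,0.7,0,0,0,5],[0,0,0.7,0,0,0,5],[0,0,0.5,0,0,0,5],[0,0,0.2,0,0,0,5],[0,0,0,0,0,0,5],[0,0,0,0,0,0,5]]]' 60; python3 st.py .56 -.15 .254
python3 - <<'E'
from h import *
for n in('side','top'):
    im,d=cam(n)
    a=im[100:270,330:470] if n=='side' else im[205:305,330:450]
    cv2.imwrite(f'pics/g3_{n}.png',cv2.resize(a,None,fx=3.5,fy=3.5,interpolation=cv2.INTER_CUBIC))
E
```

```text
clock: 4.42
position: [0.444, -0.1945, 0.2538]
ee_rot: [0.875, -0.485, -0.001, 0.0]
ft_force: [0.1, 0.7, -2.0]
grip_width: 0.125
t 4.42 p [ 0.444  -0.1945  0.2538] jawang -58.01 z [-1.7e-03  9.0e-04 -1.0e+00] F [ 0.1  0.7 -2. ] w 0.125 q [ 0.84  0.04 -0.53  1.76  0.02  1.35 -0.71]
units [1.934 0.742 0.003]
```

View pics/g3_side.png

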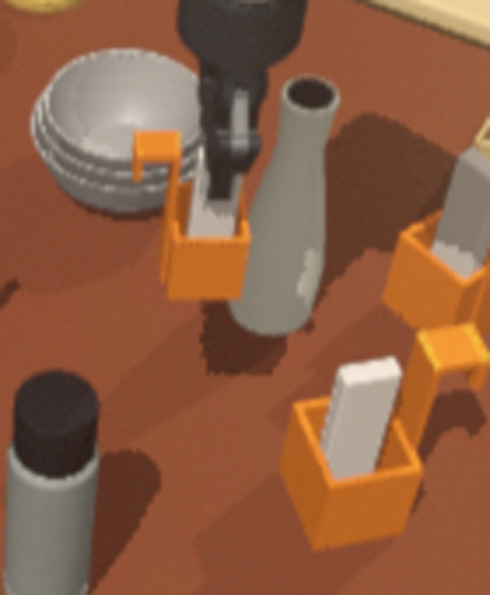

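The caddy hangs upright from the fingers. Next I carry it forward while turning it to the rail's heading.

```bash
python3 -m crank '[[[0.3,0,0,0,0,-0.9,5],[0.4,0,0,0,0,-1,5],[0.4,0.1,0,0,0,-1,5],[0.4,0.1,0,0,0,-1,5],[0.3,0.2,0,0,0,-1,5],[0.1,0.3,0,0,0,-1,5],[0,0.3,0,0,0,-1,5],[0,0.3,0,0,0,-0.9,5]]]' 60; python3 st.py .56 0 .254
```

```text
clock: 5.52
position: [0.5583, -0.116, 0.254]
ee_rot: [-0.662, 0.75, 0.001, -0.0]
ft_force: [0.3, -0.5, -1.2]
grip_width: 0.128
t 5.53 p [ 0.5583 -0.116   0.254 ] jawang -97.15 z [-1.7e-03  6.0e-04 -1.0e+00] F [ 0.3 -0.5 -1.2] w 0.128 q [ 0.58  0.25 -0.54  1.55  0.13  1.38 -1.67]
units [2.900e-02 1.933e+00 1.000e-03]
```

Now on to the opening: staging at about (0.555, 0.075).

```bash
python3 -m crank '[[[0,0.5,0,0,0,0,5],[0,0.6,0,0,0,0,5],[0,0.6,0,0,0,0,5],[-0.03,0.6,0,0,0,0,5],[-0.03,0.5,0,0,0,0,5],[0,0.3,0,0,0,0,5],[0,0,0,0,0,0,5],[0,0,0,0,0,0,5]]]' 60; python3 st.py .612 .0686 .254
python3 - <<'E'
from h import *
for n in('side','top'):
    im,d=cam(n)
    a=im[120:250,170:330] if n=='side' else im[140:290,200:400]
    cv2.imwrite(f'pics/g4_{n}.png',cv2.resize(a,None,fx=4,fy=4,interpolation=cv2.INTER_CUBIC))
E
```

```text
clock: 6.52
position: [0.5552, 0.0677, 0.2547]
ee_rot: [-0.662, 0.75, -0.0, -0.0]
ft_force: [-0.0, -0.9, -1.5]
grip_width: 0.13
t 6.53 p [0.5552 0.0677 0.2547] jawang -97.11 z [-5.e-04 -7.e-04 -1.e+00] F [-0.  -0.9 -1.5] w 0.13 q [ 0.36  0.24 -0.66  1.57  0.15  1.38 -2.01]
units [ 0.947  0.016 -0.012]
```

View pics/g4_side.png

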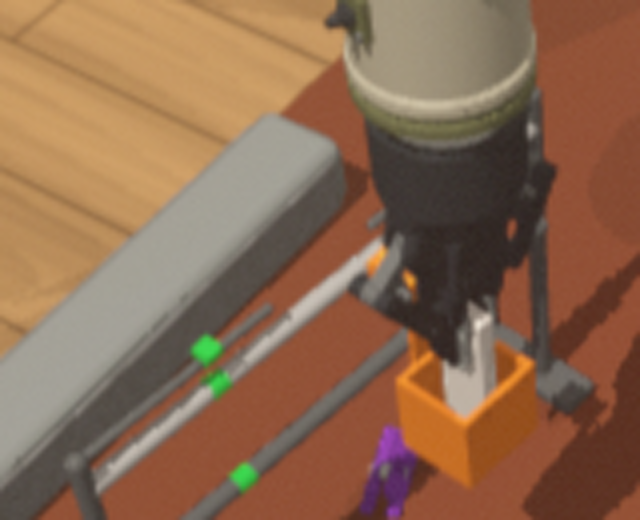

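View pics/g4_top.png

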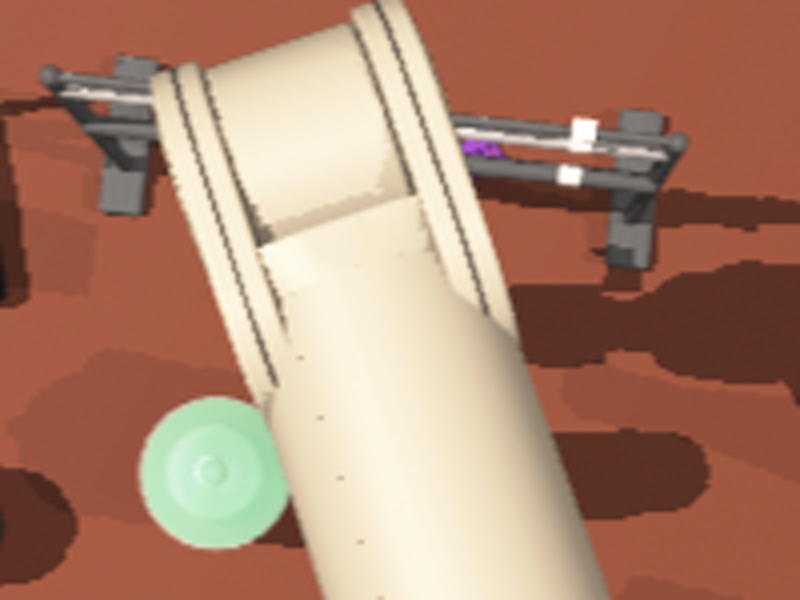

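```bash
python3 - <<'E'
from h import *
im,d=load('side');W=world('side',d);hsv=cv2.cvtColor(im,cv2.COLOR_BGR2HSV);h=W[...,2]
m=(hsv[...,0]<25)&(hsv[...,1]>150)&(d>0)&(W[...,0]>.5)&(W[...,1]>-.05)&(W[...,1]<.15)&(W[...,0]<.66)
th=np.radians(-7);X=np.array([np.cos(th),np.sin(th)]);Y=np.array([-X[1],X[0]])
for nm,s in(('cup',m&(h>.18)&(h<.2365)&(hsv[...,2]>120)),('rim',m&(h>.228)&(h<.24)),('hi',m&(h>.27))):
    p=W[s];c=p[:,:2]-[.6552,.0633];x=c@X;y=c@Y
    print(nm,len(p),np.percentile(x,[1,99]).round(4),np.percentile(y,[1,99]).round(4),np.percentile(p[:,2],[1,99]).round(4))
t=np.array([.5552,.0677])-[.6552,.0633];print('tcp in rail frame',t@X,t@Y)
E
```

```text
cup 689 [-0.1226 -0.0717] [-0.0341  0.022 ] [0.1811 0.2361]
rim 205 [-0.1228 -0.0698] [-0.0348  0.0221] [0.2281 0.2383]
hi 26 [-0.1116 -0.0432] [-0.0038  0.0374] [0.2757 0.3451]
tcp in rail frame -0.09979084027511483 -0.007819731273292926
```

```bash
python3 -m crank '[[[0.2,0,0,0,0,0,5],[0.3,0,0,0,0,0,5],[0.3,0.01,0,0,0,0,5],[0.15,0.01,0,0,0,0,5],[0,0,0,0,0,0,5],[0,0,0,0,0,0,5]]]' 60; cat > rs.py <<'E'
from st import *
th=np.radians(-7);X=np.array([np.cos(th),np.sin(th),0]);Y=np.array([-X[1],X[0],0])
o,m=st(); t=o['position']-[.6552,.0633,.235]
print('hook in rail frame mm: x',round((t@X+.0415)*1000,1),'y',round(t@Y*1000,1),'z',round((t[2]+.0349)*1000,1),'(seated 6)')
E
python3 rs.py
```

```text
clock: 7.38
position: [0.6116, 0.0706, 0.2551]
ee_rot: [-0.663, 0.749, 0.0, -0.0]
ft_force: [0.2, 0.4, -1.2]
grip_width: 0.134
t 7.38 p [0.6116 0.0706 0.2551] jawang -97.0 z [-2.e-04 -1.e-04 -1.e+00] F [ 0.2  0.4 -1.2] w 0.134 q [ 0.3   0.37 -0.64  1.42  0.22  1.42 -2.03]
hook in rail frame mm: x -2.6 y 1.9 z 55.0 (seated 6)
```

```bash
python3 -m crank '[[[0.01,0,-0.15,0,0,0,5],[0,0,-0.2,0,0,0,5],[0,0,-0.15,0,0,0,5],[0,0,0,0,0,0,5],[0,0,0,0,0,0,5]]]' 60; python3 rs.py
python3 - <<'E'
from h import *
im,d=cam('side')
cv2.imwrite('pics/g5_side.png',cv2.resize(im[120:250,170:330],None,fx=4,fy=4,interpolation=cv2.INTER_CUBIC))
E
```

```text
clock: 8.0
position: [0.6126, 0.0706, 0.2253]
ee_rot: [-0.663, 0.749, -0.0, 0.0]
ft_force: [0.6, -0.4, -1.3]
grip_width: 0.13
t 8.0 p [0.6126 0.0706 0.2253] jawang -97.0 z [ 2.e-04 -0.e+00 -1.e+00] F [ 0.6 -0.4 -1.3] w 0.13 q [ 0.3   0.39 -0.64  1.47  0.23  1.36 -2.04]
hook in rail frame mm: x -1.6 y 2.0 z 25.2 (seated 6)
```

View pics/g5_side.png

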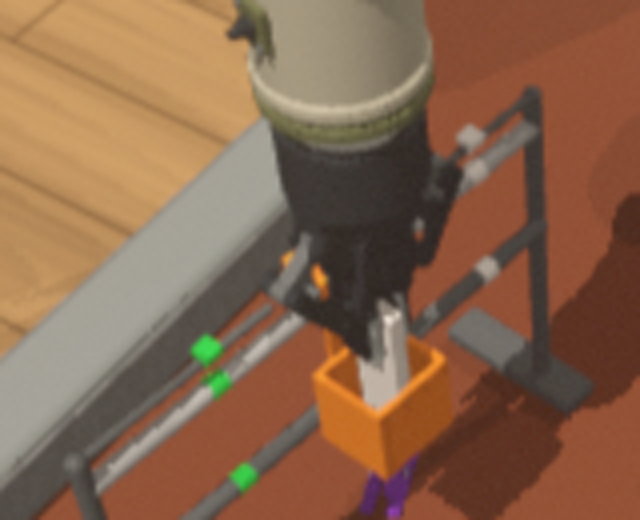

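```bash
python3 -m crank '[[[0,0,-0.12,0,0,0,5],[0,0,-0.12,0,0,0,5],[0,0,0,0,0,0,5],[0,0,0,0,0,0,5]]]' 60; python3 rs.py; python3 -m crank '[[[0,0,-0.03,0,0,0,5],[0,0,0,0,0,0,5],[0,0,0,0,0,0,5]]]'; python3 rs.py
```

```text
clock: 8.55
position: [0.6126, 0.0705, 0.2107]
ee_rot: [-0.663, 0.749, 0.0, -0.0]
ft_force: [-0.3, -0.7, -1.3]
grip_width: 0.133
t 8.55 p [0.6126 0.0705 0.2107] jawang -97.01 z [-0. -0. -1.] F [-0.3 -0.7 -1.3] w 0.133 q [ 0.3   0.39 -0.63  1.49  0.24  1.34 -2.05]
hook in rail frame mm: x -1.7 y 2.0 z 10.6 (seated 6)
clock: 8.93
position: [0.6126, 0.0705, 0.209]
ee_rot: [-0.663, 0.749, -0.0, 0.0]
ft_force: [0.2, 1.0, -1.3]
grip_width: 0.128
t 8.93 p [0.6126 0.0705 0.209 ] jawang -97.01 z [ 1.e-04 -1.e-04 -1.e+00] F [ 0.2  1.  -1.3] w 0.128 q [ 0.3   0.4  -0.63  1.49  0.24  1.33 -2.05]
hook in rail frame mm: x -1.7 y 2.0 z 8.9 (seated 6)
```

```bash
python3 -m crank '[[[0,0,-0.03,0,0,0,5],[0,0,0,0,0,0,5],[0,0,0,0,0,0,5]]]'; python3 rs.py|tail -1;python3 -m crank '[[[0,0,-0.02,0,0,0,5],[0,0,0,0,0,0,5],[0,0,0,0,0,0,5]]]'; python3 rs.py|tail -1
```

```text
clock: 9.3
position: [0.6126, 0.0705, 0.2071]
ee_rot: [-0.663, 0.749, -0.0, -0.0]
ft_force: [-0.2, -0.3, -1.3]
grip_width: 0.133
hook in rail frame mm: x -1.7 y 1.9 z 7.0 (seated 6)
clock: 9.68
position: [0.6127, 0.0706, 0.2061]
ee_rot: [-0.663, 0.749, -0.0, 0.0]
ft_force: [-0.2, -0.3, 0.0]
grip_width: 0.129
hook in rail frame mm: x -1.6 y 2.0 z 6.0 (seated 6)
```

Contact with the rail shows at exactly the expected height. I'll raise the caddy 2 mm, then slide it along the rail.

```bash
python3 -m crank '[[[0,0,0.03,0,0,0,5],[0.012,0.1,0,0,0,0,5],[0.025,0.2,0,0,0,0,5],[0.025,0.2,0,0,0,0,5],[0.025,0.2,0,0,0,0,5],[0.025,0.2,0,0,0,0,5],[0,0,0,0,0,0,5]]]' 60; python3 rs.py
```

```text
clock: 10.55
position: [0.6191, 0.1262, 0.2077]
ee_rot: [-0.663, 0.748, 0.0, 0.0]
ft_force: [-0.1, -1.1, -2.3]
grip_width: 0.134
t 10.55 p [0.6191 0.1262 0.2077] jawang -96.89 z [-1.e-04  6.e-04 -1.e+00] F [-0.1 -1.1 -2.3] w 0.134 q [ 0.21  0.43 -0.65  1.45  0.26  1.35 -2.14]
hook in rail frame mm: x -2.0 y 58.0 z 7.6 (seated 6)
```

```bash
python3 -m crank '[[[0.025,0.2,0,0,0,-0.02,5],[0.018,0.14,0,0,0,0,5],[0.01,0.07,0,0,0,0,5],[0,0,0,0,0,0,5],[0,0,0,0,0,0,5]]]' 60; python3 rs.py
python3 - <<'E'
from h import *
im,d=cam('side')
cv2.imwrite('pics/g6_side.png',cv2.resize(im[140:270,160:300],None,fx=4.5,fy=4.5,interpolation=cv2.INTER_CUBIC))
E
```

```text
clock: 11.18
position: [0.6225, 0.1487, 0.2077]
ee_rot: [-0.662, 0.75, -0.0, -0.0]
ft_force: [-1.2, 0.4, -0.9]
grip_width: 0.132
t 11.18 p [0.6225 0.1487 0.2077] jawang -97.13 z [-0.e+00 -3.e-04 -1.e+00] F [-1.2  0.4 -0.9] w 0.132 q [ 0.17  0.45 -0.65  1.42  0.27  1.36 -2.18]
hook in rail frame mm: x -1.3 y 80.8 z 7.6 (seated 6)
```

View pics/g6_side.png

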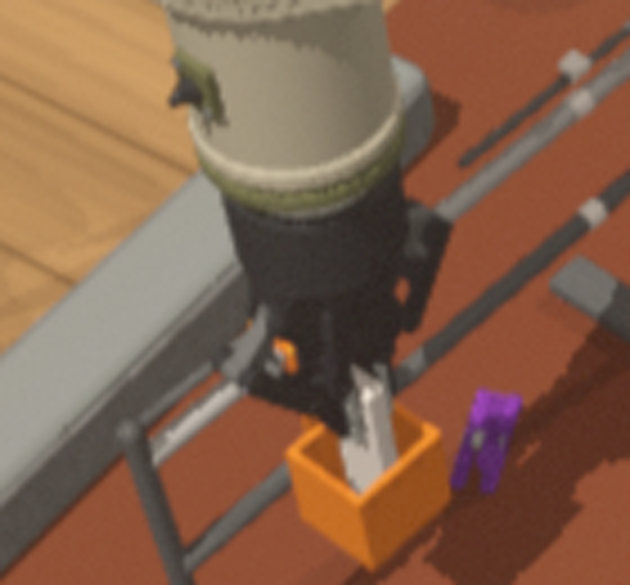

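```bash
cat > cup.py <<'E'
from h import *
im,d=load('side');W=world('side',d);hsv=cv2.cvtColor(im,cv2.COLOR_BGR2HSV);h=W[...,2]
th=np.radians(-7);X=np.array([np.cos(th),np.sin(th)]);Y=np.array([-X[1],X[0]])
m=(hsv[...,0]<25)&(hsv[...,1]>150)&(d>0)&(hsv[...,2]>120)&(W[...,0]>.5)&(W[...,0]<.68)&(abs(W[...,1]-.14)<.08)
for nm,s in(('cup',m&(h>.125)&(h<.19)),('rim',m&(h>.18)&(h<.192))):
    p=W[s];c=p[:,:2]-[.6552,.0635];x=c@X;y=c@Y
    q=np.percentile(y,[1,99]);print(nm,len(p),np.percentile(x,[1,99]).round(4),q.round(4),'mid',q.mean().round(4))
E
python3 cup.py
```

```text
cup 684 [-0.0659 -0.0149] [0.0535 0.1099] mid 0.0817
rim 206 [-0.0658 -0.014 ] [0.0532 0.1096] mid 0.0814
```

```bash
python3 -m crank '[[[0.005,0.037,0,0,0,0,5],[0,0,0,0,0,0,5],[0,0,-0.03,0,0,0,5],[0,0,0,0,0,0,5],[0,0,0,0,0,0,5]]]' 60; python3 rs.py
```

```text
clock: 11.85
position: [0.6229, 0.1514, 0.2061]
ee_rot: [-0.662, 0.75, -0.0, 0.0]
ft_force: [-0.1, 0.2, 0.7]
grip_width: 0.126
t 11.85 p [0.6229 0.1514 0.2061] jawang -97.11 z [ 4.e-04  0.e+00 -1.e+00] F [-0.1  0.2  0.7] w 0.126 q [ 0.17  0.46 -0.65  1.42  0.28  1.35 -2.19]
hook in rail frame mm: x -1.3 y 83.5 z 6.0 (seated 6)
```

```bash
python3 -m crank '[[[0,0,0,0,0,0,14],[0,0,0,0,0,0,18],[0,0,0,0,0,0,26],[0,0,0,0,0,0,40],[0,0,0,0,0,0,40],[0,0,0,0,0,0,40]]]' 20; python3 rs.py
python3 - <<'E'
from h import *
im,d=cam('side')
cv2.imwrite('pics/g7_side.png',cv2.resize(im[140:270,160:300],None,fx=4.5,fy=4.5,interpolation=cv2.INTER_CUBIC))
E
python3 cup.py
```

```text
clock: 12.6
position: [0.6227, 0.1513, 0.2059]
ee_rot: [-0.662, 0.75, -0.0, -0.0]
ft_force: [0.0, -0.1, 0.1]
grip_width: 0.468
t 12.6 p [0.6227 0.1513 0.2059] jawang -97.1 z [-0.e+00 -1.e-04 -1.e+00] F [ 0.  -0.1  0.1] w 0.468 q [ 0.17  0.46 -0.65  1.42  0.28  1.35 -2.19]
hook in rail frame mm: x -1.4 y 83.4 z 5.8 (seated 6)
cup 648 [-0.0656 -0.0146] [0.0558 0.1128] mid 0.0843
rim 159 [-0.0655 -0.0142] [0.0552 0.1124] mid 0.0838
```

View pics/g7_side.png

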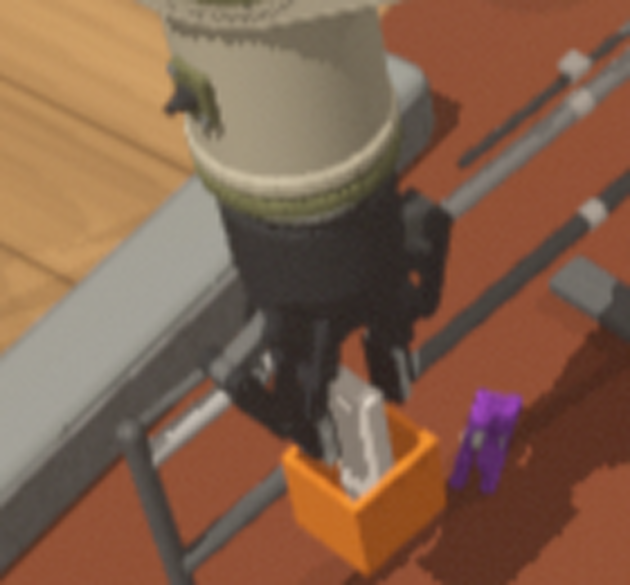

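```bash
python3 -m crank '[[[0,0,0.2,0,0,0,40],[0,0,0.4,0,0,0,40],[0,0,0.6,0,0,0,40],[0,0,0.6,0,0,0,40],[-0.5,-0.3,0.4,0,0,0,40],[-0.8,-0.5,0,0,0,0.8,40],[-0.8,-0.8,0,0,0,0.9,40],[-0.5,-0.8,0,0,0,0.9,40]]]'; python3 -m crank '[[[-0.3,-0.9,0,0,0,0.9,40],[-0.2,-0.9,0,0,0,0.9,40],[-0.1,-0.9,0,0,0,0.9,40],[0,-0.5,0,0,0,0,40],[0,0,0,0,0,0,40]]]'
python3 - <<'E'
from h import *
for n in('side','top'):
    im,d=cam(n,'end_'+n)
    a=im[140:270,160:300] if n=='side' else im[140:270,190:390]
    cv2.imwrite(f'pics/g8_{n}.png',cv2.resize(a,None,fx=4,fy=4,interpolation=cv2.INTER_CUBIC))
E
python3 cup.py; python3 fit.py
```

```text
clock: 13.65
position: [0.4689, 0.0106, 0.339]
ee_rot: [0.744, -0.668, 0.001, -0.0]
ft_force: [1.2, -0.8, 0.2]
grip_width: 0.466
clock: 14.28
position: [0.4341, -0.183, 0.3385]
ee_rot: [0.815, -0.579, 0.0, -0.0]
ft_force: [0.2, -0.4, 0.4]
grip_width: 0.47
cup 702 [-0.0655 -0.0143] [0.0563 0.1127] mid 0.0845
rim 194 [-0.0651 -0.0133] [0.0558 0.1126] mid 0.0842
side theta -6.98 Mx,Mz [0.655  0.2366] n [722, 515, 166] ends [-0.1787  0.1816] rms 1.83
  green y 0.0838 0.0127 0.0847 37
top theta -7.0 Mx,Mz [0.6553 0.2361] n [544, 582, 172] ends [-0.1815  0.1779] rms 1.86
  green y 0.0835 0.0121 0.0824 28
```

View pics/g8_side.png

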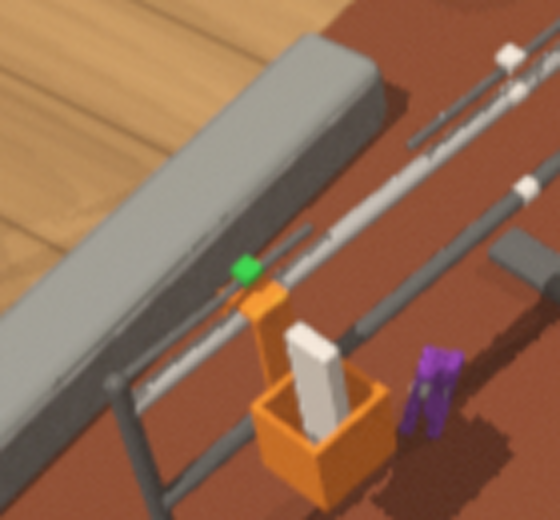

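View pics/g8_top.png

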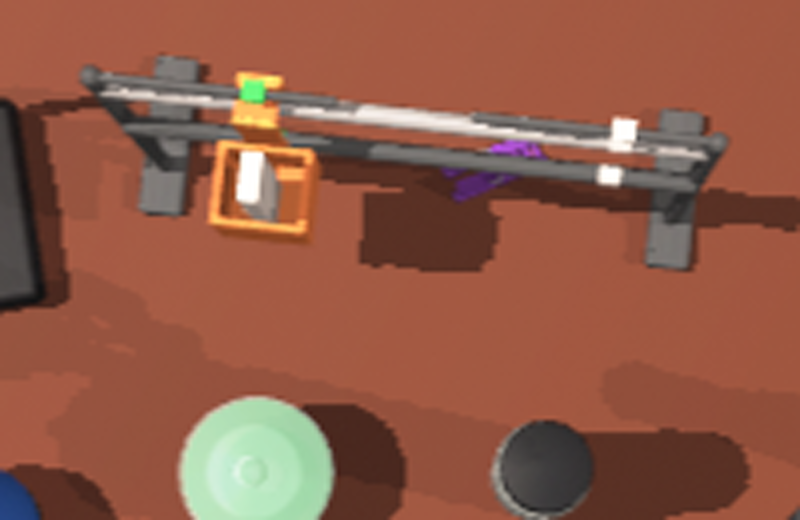

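View pics/end_side.png

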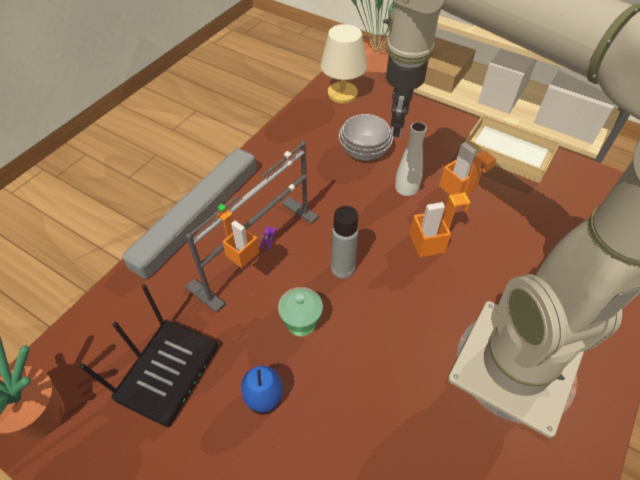

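```bash
python3 - <<'E'
from h import *
th=np.radians(-7);X=np.array([np.cos(th),np.sin(th)]);Y=np.array([-X[1],X[0]])
for n in('top','side'):
    im,d=load(n);W=world(n,d);hsv=cv2.cvtColor(im,cv2.COLOR_BGR2HSV)
    c=W[...,:2]-[.6552,.0635];x=c@X;y=c@Y;z=W[...,2]
    o=(hsv[...,0]<28)&(hsv[...,1]>120)&(d>0)&(abs(y-.084)<.05)
    for nm,m in(('hook',o&(x>-.014)&(x<.02)&(z>.236)&(z<.256)),('hookback',o&(x>.004)&(x<.02)&(z>.236)&(z<.256)),('hookfront',o&(x>-.015)&(x<-.003)&(z>.236)&(z<.256)),('rim',o&(z>.178)&(z<.195)&(x<-.012))):
        if m.sum()<4: print(n,nm,m.sum());continue
        q=np.array([y[m].min(),y[m].max()]);print(n,nm,m.sum(),'x',x[m].min().round(4),x[m].max().round(4),'y',q.round(4),q.mean().round(4),'z',z[m].mean().round(4))
    p=c[o&(z>.178)&(z<.195)&(x<-.012)]; r=cv2.minAreaRect((p*1000).astype(np.float32));print(n,'rim rect',np.round(r[1],1),r[2])
    g=(hsv[...,0]>50)&(hsv[...,0]<75)&(hsv[...,1]>120)&(abs(x)<.02)&(z>.25)
    print(n,'green wire y',y[g].min().round(4),y[g].max().round(4),((y[g].min()+y[g].max())/2).round(4))
E
```

```text
top hook 84 x -0.0139 0.0139 y [0.0695 0.0932] 0.0814 z 0.2464
top hookback 26 x 0.0063 0.0139 y [0.0695 0.0927] 0.0811 z 0.2468
top hookfront 60 x -0.0149 -0.0031 y [0.0698 0.0932] 0.0815 z 0.2461
top rim 177 x -0.0642 -0.0138 y [0.0535 0.1101] 0.0818 z 0.1854
top rim rect [56.3 50.6] 82.56979370117188
top green wire y 0.0774 0.0895 0.0835
side hook 98 x -0.0139 0.0143 y [0.0709 0.1327] 0.1018 z 0.2456
side hookback 10 x 0.0042 0.0143 y [0.0844 0.0963] 0.0904 z 0.242
side hookfront 68 x -0.015 -0.0036 y [0.0709 0.0963] 0.0836 z 0.2454
side rim 235 x -0.0656 -0.0121 y [0.0552 0.1128] 0.084 z 0.1846
side rim rect [57.6 53.1] 81.94941711425781
side green wire y 0.0774 0.0901 0.0838
```

```bash
python3 - <<'E'
from h import *
a=cv2.imread('pics/side0.png').astype(int);b=cv2.imread('pics/end_side.png').astype(int)
m=(abs(a-b).max(2)>60)
for nm,(r0,r1,c0,c1) in dict(dish=(285,340,275,325),bank=(360,415,238,288),flask=(205,280,328,362),vase=(140,198,395,430),bowls=(115,162,338,395),router=(285,425,80,220),clip=(226,250,262,280),big1=(195,258,408,470)).items(): print(nm,m[r0:r1,c0:c1].mean().round(3))
print(manip.hand_in())
E
```

```text
dish 0.0
bank 0.0
flask 0.0
vase 0.03
bowls 0.022
router 0.0
clip 0.0
big1 0.0
the job is handed in; nothing more can be done
None
```

The smallest orange caddy now hangs from the rail at the green mark, released and straight, and the job is handed in. The clock read about 14.4 s of the 48 s allowed.

I pinched the caddy by its fin, turned it to the rail's heading and lowered the hook through the opening between the wires. The hook touched the rail 6.0 mm above its axis, exactly the expected height. I then raised it about 2 mm, carried it under the guard wire to the green band, lowered it until it touched again and let go.

- **Hook position:** The two cameras disagree slightly. The side camera puts the hook within about 0–1.5 mm of the band's middle. The top camera puts it about 1–2 mm short of it, towards the middle of the rail. I judged that centred and left it.
- **Hang:** The caddy's heading is within about 1° of square to the rail, and it did not move between release and the last picture.
- **Other objects:** The before-and-after side pictures show no change for the dish, coin bank, flask, router, hair clip or the middle-sized caddy. The vase and bowls changed in 2–3% of their pixels. I put that down to the arm now standing in front of or shading them; both look to be in the same place. I did not compare the third caddy.
- **Forces:** The wrist force reported at the end of each move stayed under about 3 N. At hand-in the gripper was clear of everything.

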